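# Unlock the stall's sample tray and hold it up level

## Robot

A 6-joint arm with a two-finger parallel gripper is mounted at the origin on a cart in front of the work surface, level with it; the furniture and walls round the work are solid. World frame = base frame: x ahead of the robot, y to its left, z up, the work surface at z = 0. Lengths are in mm, angles in rad, forces in N, time in s.
With the tool pointing down it reaches from about 275 to 750 mm from the base axis. Payload 10.2 kg.
Tool frame: the origin (TCP) lies at the very end of the fingers, on their centre line; the grasp point (between the pads) lies 19 mm behind it; z points along the fingers, y is the line along which they close (so a half turn about z gives the same grasp; the last joint's range is limited). The gripper opens to 85 mm and grips with 20 to 120 N. Pads are 22 mm wide; open, the fingers measure 114 mm over their backs; the gripper's body (76 mm by 85 mm) begins 54 mm behind the grasp point. The pads swing forward as they close: fully open they stand 13 mm farther back than shut.
Start: joints at [-0.223, 0.313, 1.498, -0, 1.331, -0.223], TCP at [525.006, -0.013, 231.294] pointing down, gripper open.
Joint ranges: [-2.94, 2.94], [-0.97, 2.17], [0.19, 2.56], [-1.23, 4.37], [0.02, 3.11], [-2.88, 2.88]. Speed limits (rad/s): [2.39, 2.39, 3.01, 3.14, 3.14, 3.14].

## Interface

Orientations are given as a unit quaternion [w, x, y, z].
In Python, from rig import ctrl gives the robot as it stands.
- The arm moves only by the tool step_arm, never from a script. Its argument "increments" is a list of rows, each a list of 3 entries, a list of its own where there are three numbers: the shift along the tool's x, y, z in cm, then the turn, a rotation vector about the tool's x, y, z in degrees, then the opening in per cent of the stroke, from 0 (shut) to 100 (fully open). A call has 1 to 8 rows; each row is the pose to reach, as a shift and turn from the pose commanded when the call began, along the tool's axes at that moment; what a row does not reach only later rows make up. A row lasts 1/8 s, in which the tool goes at most 62.5 mm and 10.7 degrees, less where a joint would pass 70% of its speed; a pose out of reach is approached as far as the arm can. A call with a gripper value outside its range is refused whole. The fingers move at their own pace and stop on an object; "squeeze" is the grip in N (left out, the last holds). Time passes only in rows, so rows that repeat a pose let the fingers close. It gives the time, the measured TCP pose, the force, the opening and the grip force at its end, in the units of the state.
- ctrl.sense(): the state, without advancing time (a new reading comes with each control period).
- ctrl.capture(name): name is "scene" or "side" or "wrist"; returns a dict with "img" (400x640x3 uint8, red, green, blue), "fx", "fy", "cx", "cy" (pixels), "k1" (the pictures are not rectified: a ray, as slopes to the right and down, at radius r is drawn at 1 + k1 r^2 times it, then the intrinsics apply), "extrinsics" (4x4, takes a point from camera to world coordinates). Camera axes: x right, y down, z forward; pixel columns grow to the right and rows downward; lengths in mm; the calibration is good to about 2 mm. A picture is of the moment at which its call begins. There is no depth.
- ctrl.finish_job(): hands the job in; it is judged then, once.
The state is a dict: "time_s": time; "joints": joint angles; "dq": joint speeds; "tau": joint torques, N m; "eef_pos": TCP position; "ee_rot": TCP orientation; "force": force on the tool from outside, world axes, zero at the start; "wrist_torque": the same for the moment, N m; "grip_width": opening from 0.0 (shut) to 1.0 (fully open); "grip_force": force on a finger pad.
Only numpy, scipy, OpenCV 4.12 (cv2) and the standard library are available. Lean on these libraries where they do the work, as an engineer would, in place of code of your own. Each camera call takes 0.05 s, during which the arm holds its last target. There are 200 camera calls.

## Task

Release the small carrying tray from its lock: push the wing knob beside it down against its spring and, keeping it down, turn it clockwise (seen from above) a quarter turn, until it stops, so that the steel tongue swings off the tray. Then take the tray by its bar handle, lift it straight up about 12 cm off its dock, and finish while still holding it there, level and steady, with both jars and the thread reel still standing in it. Do not tip the tray on the way or disturb the other things on the table.

Things in the scene. Friction and masses are not known exactly. Their poses are not given: they have to be found in the camera images.
- dock: Grey base plate fixed to the table, 12 mm thick. Origin: at table height under the middle of the tray's seat; in its axes the plate spans x -149 to +57 mm, y +-57 mm. x points from the knob to the tray, z up. The tray stands in a low kerb (7.5 mm above the plate, 3 mm play). Lock axis at x = -110 mm, y = 0. A steel bracket 47 mm high beside the knob catches a key under it until it is pressed.
- knob_grip (a point): Middle of the knob's wing, on the lock's axis, 82 mm above the table with the knob up (moves with the knob). The black wing is an upright bar 44 mm long, 12 mm thick, 40 mm high (52 to 92 mm above the table), to be pinched across its 12 mm; the point's x axis runs along the wing, turns with it, and points at the tray when locked. Under the wing: a disc of 40 mm diameter.
- knob_press (a joint): How far the knob is pressed down (m): 0 up, 0.009 fully down. A spring pushes it up with about 6 N at the top, 10 N at the bottom. The knob can turn away from 0 only while pressed at least 0.0065; after about 0.95 rad of turning it may come up again.
- knob_turn (a joint): Turn of the knob and tongue (rad), clockwise seen from above: 0 locked (tongue over the tray's lug), 1.45 the end stop (unlocked). The start is 0 to 0.08. Light friction; it stays where it is left. The tongue is clear of the lug from about 0.6; unlocked counts from 1.1.
- tray: Loose plywood tray, 90 x 90 mm, walls 30 mm high, four pockets 39 mm wide (two by two, centres at x, y = +-21.5 mm), 0.24 to 0.42 kg empty. Origin: centre of its underside, axes as the dock's, 12 mm above the table in the dock. A steel lug at its front (-x) edge lies 2.5 mm under the lock's tongue.
- tray_grip (a point): Middle of the tray's bar handle, 100 mm above the tray's underside (112 mm above the table in the dock), over the tray's centre; axes as the tray's. The bar runs along the tray's x for 82 mm between two end posts; section 14 mm wide (pinch across this, along the tray's y) and 14 mm high. About 40 mm free space between it and the tray's contents.
- snap_jar_0: Small screw jar of snaps with a light lid, 34 mm diameter, 44 mm high, standing loose in one of the tray's pockets (50 g; floor 4 mm above the tray's underside). Origin: centre of its underside.
- snap_jar_1: Small screw jar of snaps with a dark lid, 34 mm diameter, 44 mm high, standing loose in another pocket. Origin: centre of its underside.
- thread_reel_0: Wooden thread reel, 29 mm diameter, 46 mm high, standing loose in a third pocket (one pocket is empty; which holds what varies). Origin: centre of its underside.
- tape_measure: Bystander: round tape measure, 52 x 69 x 20 mm, lying on the table. Origin: centre of its underside.
- card_packet: Bystander: banded packet of cards, 56 x 85 x 17 mm, lying on the table. Origin: centre of its underside.
- stamp: Bystander: wooden stamp with a knob, 28 x 44 x 55 mm, standing to the left of the knob. Origin: centre of its underside.
- glue_stick: Bystander: glue stick, 24 mm diameter, 86 mm high, standing behind the dock. Origin: centre of its underside.
- awl: Bystander: awl with a wooden handle, 146 mm long, lying on the table. Origin: near its middle, at its underside.
- marker_0: Bystander: felt marker, 132 mm long, lying on the table. Origin: centre of its underside.

How it is judged:
By the outcome, as a careful person would: the job done as asked, in the order asked, and still so for the second after the job is handed in, while the arm keeps its last pose, push and grip.
It also fails if it takes over 51 s, if anything falls off the work surface, if the arm or the gripper's body presses on something with over 40 N, if the wrist force passes 120 N, or if a joint passes its speed limit or range.

## Working session

There is one attempt and no reset: what is moved stays moved. The work goes in short steps, Python scripts to look and compute and a tool call to move; the robot and the scene stay as the last step left them, time stands still between calls to the robot, and variables do not carry over. Pictures are saved under pics/ and viewed, at most 10 in all, crops included, and the job is handed in when it is done.

Besides the shell and the picture viewer there is one more tool, called after "Call:" by a JSON object that holds its "op" and its "data". step_arm: Moves the arm, as the interface text tells. Its arguments: {"type":"object","properties":{"increments":{"type":"array"},"squeeze":{"type":"number"}},"required":["increments"]}

```bash
mkdir -p pics
cat > h.py <<'E'
import numpy as np, cv2
from rig import ctrl
def cap(n,f=None):
    c=ctrl.capture(n)
    if f: cv2.imwrite(f'pics/{f}.png',c['img'][:,:,::-1])
    return c
def K(c): return np.array([[c['fx'],0,c['cx']],[0,c['fy'],c['cy']],[0,0,1.]])
def ray(c,u,v):
    p=cv2.undistortPoints(np.array([[[u,v]]],float),K(c),np.array([c['k1'],0,0,0,0]))[0,0]
    # k1 here: distorted = (1+k1 r^2)*undistorted
    E=np.array(c['extrinsics']); return E[:3,3],E[:3,:3]@np.array([p[0],p[1],1])
def onz(c,u,v,z):
    o,d=ray(c,u,v); return o+d*(z-o[2])/d[2]
def proj(c,P):
    E=np.linalg.inv(np.array(c['extrinsics'])); q=np.array(P,float).reshape(-1,3)@E[:3,:3].T+E[:3,3]
    return cv2.projectPoints(q.reshape(-1,1,3),np.zeros(3),np.zeros(3),K(c),np.array([c['k1'],0,0,0,0]))[0].reshape(-1,2)
E
python3 - <<'E'
from h import *
a=cap('scene','scene0');b=cap('side','side0');w=cap('wrist','wrist0')
for c in(a,b,w): print(c['fx'],c['k1'],np.round(c['extrinsics'],3).tolist())
print(ctrl.sense())
E
```

```text
377.29139970736105 -0.035350315722475545 [[-0.87, -0.301, 0.392, 201.66], [-0.494, 0.517, -0.699, 471.857], [0.008, -0.802, -0.598, 601.153], [0.0, 0.0, 0.0, 1.0]]
380.9655867515554 -0.08519129194786508 [[1.0, -0.002, -0.017, 562.651], [0.014, -0.444, 0.896, -896.043], [-0.01, -0.896, -0.444, 480.848], [0.0, 0.0, 0.0, 1.0]]
340.87627935150306 -0.03004255174461947 [[1.0, -0.0, 0.0, 525.05], [-0.0, -0.959, -0.283, 71.884], [0.0, 0.283, -0.959, 373.62], [0.0, 0.0, 0.0, 1.0]]
{'time_s': 0.15, 'joints': array([-2.23430984e-01,  3.13309160e-01,  1.49821418e+00, -1.25780133e-05,
        1.33096954e+00, -2.23417449e-01]), 'dq': array([-0.00038848, -0.00083699, -0.00121476,  0.00067302, -0.00076887,
       -0.00162411]), 'tau': array([ 1.79854873e-03, -4.12368500e+01, -2.59796566e+01, -1.57318855e-04,
        3.17765021e-03, -3.62555340e-05]), 'eef_pos': array([5.24830207e+02, 6.95006687e-03, 2.30891051e+02]), 'ee_rot': array([-3.77630086e-04,  7.07110436e-01,  7.07102983e-01, -2.45013224e-04]), 'force': array([ 0.11406764, -0.75551347,  0.30276589]), 'wrist_torque': array([ 0.01937066, -0.02041924, -0.00152071]), 'grip_force': 0.0, 'grip_width': 0.9986921352031704}
```

View pics/scene0.png

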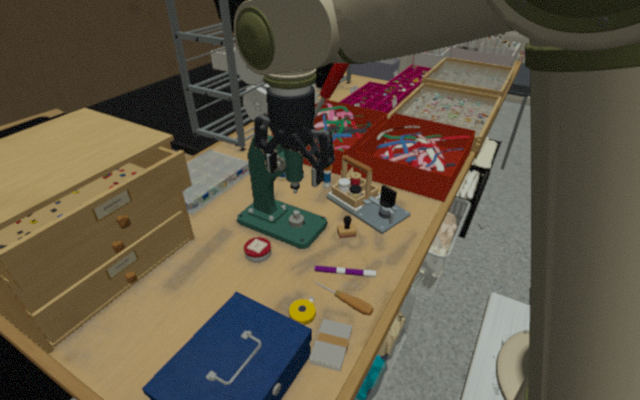

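View pics/side0.png

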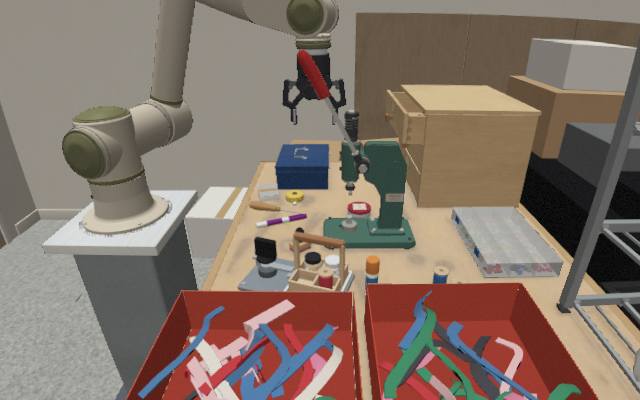

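View pics/wrist0.png

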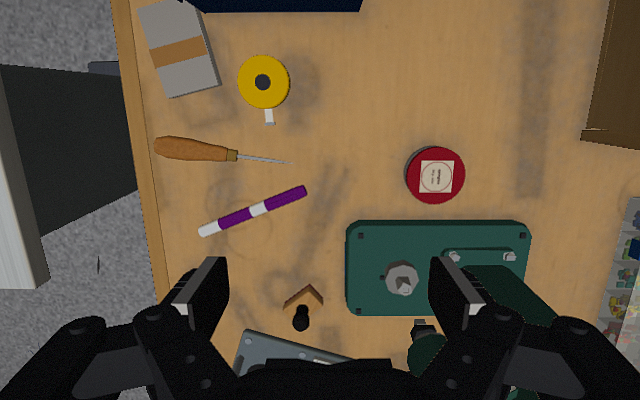

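The scene view shows the wing at about (388,200) and the tray handle at about (357,170). In the side view the wing is at (265,248) and the handle at (319,241). The wrist view shows only the dock's edge, at (290,350). I'll zoom in on the dock.

Run:
```python
import cv2
a=cv2.imread('pics/scene0.png')[145:240,315:420]; b=cv2.imread('pics/side0.png')[222:302,230:390]
a=cv2.resize(a,None,fx=5,fy=5,interpolation=2); b=cv2.resize(b,None,fx=5,fy=5,interpolation=2)
cv2.imwrite('pics/ca.png',a);cv2.imwrite('pics/cb.png',b)
```

```text
(no output)
```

View pics/ca.png

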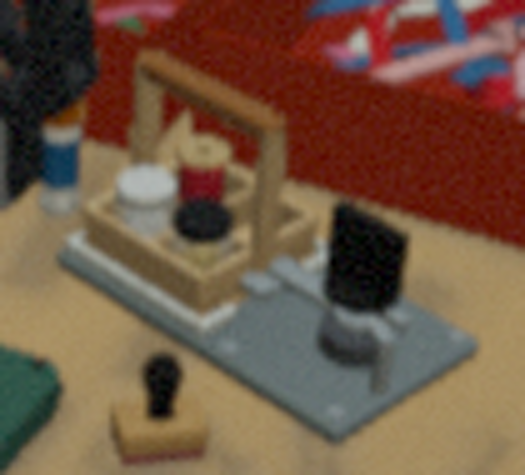

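View pics/cb.png

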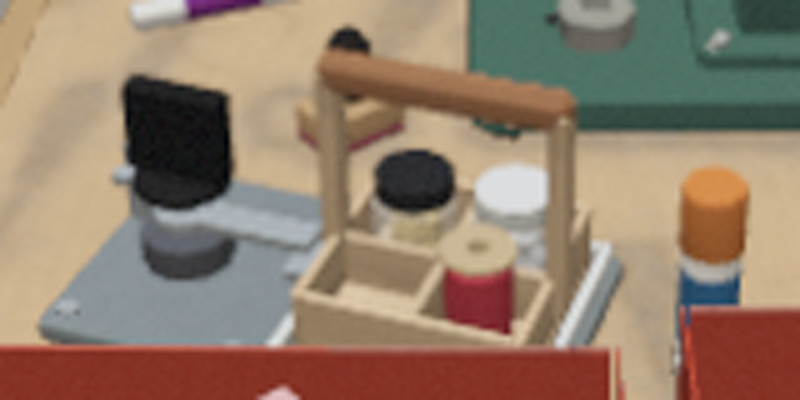

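The scene crop shows the bar from (344,157) to (371,169) and the wing's top from (383,186) to (396,193). In the side crop they run (295,235)-(344,243) and (255,238)-(276,241).

```bash
cat >> h.py <<'E'
def tri(c1,p1,c2,p2):
    o1,d1=ray(c1,*p1);o2,d2=ray(c2,*p2);d1/=np.linalg.norm(d1);d2/=np.linalg.norm(d2)
    t=np.linalg.lstsq(np.c_[d1,-d2],o2-o1,rcond=None)[0]; a=o1+d1*t[0];b=o2+d2*t[1]
    return (a+b)/2,np.linalg.norm(a-b)
E
python3 - <<'E'
from h import *
np.set_printoptions(precision=1,suppress=True)
a=cap('scene');b=cap('side')
A=lambda x,y:(315+x/5-.4,145+y/5-.4); B=lambda x,y:(230+x/5-.4,222+y/5-.4)
for n,p,q in [('bar near end',(276,120),(325,68)),('bar far',(145,62),(570,105)),('wing near',(404,238),(127,80)),('wing far',(336,207),(229,94)),('dlid',(204,218),(415,180)),('wlid',(147,183),(512,188)),('reel',(204,152),(478,245))]:
    print(n,*tri(a,A(*p),b,B(*q)))
for n,p in [('corner near',(338,437)),('corner right',(475,348)),('corner left',(60,257))]: print(n,onz(a,*A(*p),12))
print(onz(b,*B(42,330),12))
# bar via plane z=119 top; black wing blob
for n,z,ps in [('bar scene',112,[(276,122),(145,66)])]:
    for p in ps: print(n,onz(a,*A(*p),z))
for p in [(325,68),(570,105)]: print('bar side',onz(b,*B(*p),112))
for p in [(404,238),(336,207)]: print('wing sc',onz(a,*A(*p),92))
for p in [(127,80),(229,94)]: print('wing sd',onz(b,*B(*p),92))
E
```

```text
bar near end [ 497.  -296.6  114.3] 0.8221918635224956
bar far [ 584.6 -320.1  112.2] 3.2779618917165627
wing near [ 415.  -265.7   89.6] 0.8155850491004113
wing far [ 455.1 -275.2   89. ] 3.013864303171434
dlid [ 527.1 -282.    54. ] 1.3967538555830574
wlid [ 565.2 -292.    57.4] 0.5520553791335752
reel [ 551.9 -332.    59.9] 2.2368658382677364
corner near [ 413.7 -201.6   12. ]
corner right [ 379.7 -302.    12. ]
corner left [ 602.5 -265.8   12. ]
[ 385.  -322.4   12. ]
bar scene [ 498.1 -298.5  112. ]
bar scene [ 580.9 -316.   112. ]
bar side [ 496.2 -293.   112. ]
bar side [ 586.1 -318.4  112. ]
wing sc [ 413.6 -262.4   92. ]
wing sc [ 452.1 -270.9   92. ]
wing sd [ 416.3 -269.4   92. ]
wing sd [ 457.4 -279.4   92. ]
```

Call:
{"op": "step_arm", "data": {"increments": [[[0, -5, 0], [0, 0, 0], 60], [[0, -9, 0], [0, 0, 0], 60], [[-5, -9, 0], [0, 0, -10], 60], [[-10, -9, 0], [0, 0, -20], 60], [[-15, -9, 0], [0, 0, -30], 60], [[-20, -9, 0], [0, 0, -40], 60], [[-25, -9, 0], [0, 0, -50], 60], [[-27, -9, 0], [0, 0, -60], 60]]}}

```text
time_s: 1.25
eef_pos: [434.5, -272.4, 230.9]
ee_rot: [-0.0, 0.257, 0.966, 0.0]
force: [-0.1, 0.7, -0.5]
grip_width: 0.599
grip_force: 0.0
```

Call:
{"op": "step_arm", "data": {"increments": [[[0, 0, 0], [0, 0, -7], 60], [[0, 0, 0], [0, 0, -14], 60], [[0, 0, 0], [0, 0, -14], 60], [[0, 0, 0], [0, 0, -14], 60]]}}

```text
time_s: 1.75
eef_pos: [435.0, -269.9, 231.3]
ee_rot: [-0.0, 0.14, 0.99, 0.0]
force: [0.3, 0.2, -0.1]
grip_width: 0.6
grip_force: 0.0
```

Run:
```python
from h import *
s=ctrl.sense();print(s['eef_pos'],s['ee_rot'],s['joints'],s['time_s'])
cap('wrist','w1')
```

```text
[ 435.01267522 -269.93077092  231.25889346] [-2.73574926e-05  1.40276334e-01  9.90112392e-01  2.36519404e-05] [-7.84537097e-01  2.84194636e-01  1.53634922e+00  5.15255986e-06
  1.32112096e+00 -2.07385369e+00] 1.75
```

View pics/w1.png

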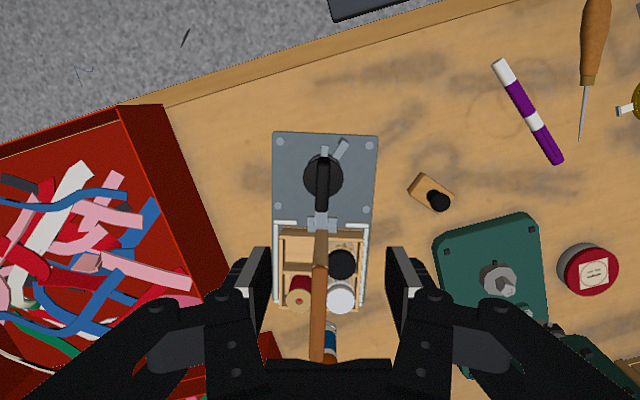

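The wrist view shows the plate's front corners at (273,131) and (378,135), the wing from (323,157) to (322,210) and the bar from (321,230) to (315,362). It also shows the stamp at (432,193), and the red bin's edge runs from (165,105) to (230,270).

```bash
python3 - <<'E'
from h import *
np.set_printoptions(precision=1,suppress=True)
w=cap('wrist');im=w['img'];hsv=cv2.cvtColor(im,cv2.COLOR_RGB2HSV)
def edges(row,z,lo,hi,ch):
    return None
print('corners',[onz(w,*p,12)[:2] for p in[(273,131),(378,135),(281,145),(368,147),(282,205),(367,209)]])
# wing
m=((hsv[...,2]<45)).astype(np.uint8);m[:145]=0;m[225:]=0;m[:,:295]=0;m[:,350:]=0
for r in range(154,216,4):
    x=np.flatnonzero(m[r]); print(r,(x.min(),x.max()) if len(x) else None,end=' ')
print()
# bar
for r in range(232,360,12):
    print(r,[tuple(hsv[r,c]) for c in range(302,334,4)] if r in(244,304,352) else '')
# bin edges
for p in[(165,105),(230,270)]: print('bin',onz(w,*p,70))
b=cap('side')
for p in[(181,291),(357,291)]: print('bin side',p,[onz(b,*p,z) for z in(60,90)])
E
python3 - <<'E'
import cv2
a=cv2.imread('pics/w1.png')[125:375,265:385]
cv2.imwrite('pics/w1c.png',cv2.resize(a[:130],None,fx=4.4,fy=4.4,interpolation=2))
cv2.imwrite('pics/w1d.png',cv2.resize(a[95:],None,fx=3.8,fy=3.8,interpolation=2))
E
```

```text
corners [array([ 381.6, -314.6]), array([ 416.2, -209.8]), array([ 397.9, -311.1]), array([ 425.5, -223.1]), array([ 461.5, -331. ]), array([ 492.4, -241.2])]
154 (np.int64(319), np.int64(319)) 158 (np.int64(318), np.int64(329)) 162 (np.int64(309), np.int64(335)) 166 (np.int64(307), np.int64(339)) 170 (np.int64(305), np.int64(341)) 174 (np.int64(304), np.int64(342)) 178 (np.int64(303), np.int64(342)) 182 (np.int64(304), np.int64(341)) 186 (np.int64(305), np.int64(340)) 190 (np.int64(308), np.int64(337)) 194 (np.int64(312), np.int64(333)) 198 (np.int64(316), np.int64(327)) 202 (np.int64(315), np.int64(327)) 206 (np.int64(315), np.int64(327)) 210 (np.int64(316), np.int64(326)) 214 None 
232 
244 [(np.uint8(17), np.uint8(105), np.uint8(202)), (np.uint8(16), np.uint8(107), np.uint8(202)), (np.uint8(16), np.uint8(106), np.uint8(202)), (np.uint8(17), np.uint8(113), np.uint8(136)), (np.uint8(15), np.uint8(125), np.uint8(112)), (np.uint8(17), np.uint8(126), np.uint8(113)), (np.uint8(16), np.uint8(123), np.uint8(112)), (np.uint8(16), np.uint8(77), np.uint8(168))]
256 
268 
280 
292 
304 [(np.
[... 275 characters left out ...]
.uint8(126), np.uint8(8), np.uint8(153)), (np.uint8(120), np.uint8(6), np.uint8(206))]
316 
328 
340 
352 [(np.uint8(16), np.uint8(117), np.uint8(176)), (np.uint8(16), np.uint8(119), np.uint8(173)), (np.uint8(14), np.uint8(184), np.uint8(140)), (np.uint8(14), np.uint8(177), np.uint8(127)), (np.uint8(13), np.uint8(173), np.uint8(136)), (np.uint8(13), np.uint8(193), np.uint8(140)), (np.uint8(16), np.uint8(36), np.uint8(135)), (np.uint8(18), np.uint8(31), np.uint8(140))]
bin [ 331.6 -387.3   70. ]
bin [ 496.3 -389.3   70. ]
bin side (181, 291) [array([ 306.1, -392.3,   60. ]), array([ 324.4, -428.2,   90. ])]
bin side (357, 291) [array([ 607.3, -388.7,   60. ]), array([ 604.1, -424.9,   90. ])]
```

View pics/w1c.png

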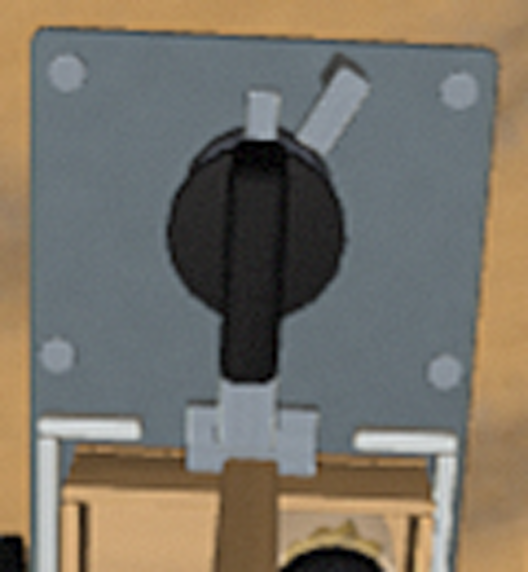

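Run:
```python
from h import *
np.set_printoptions(precision=1,suppress=True)
w=cap('wrist');im=w['img'];hsv=cv2.cvtColor(im,cv2.COLOR_RGB2HSV)
f=onz(w,323.4,162,92);g=onz(w,321.1,211,92);print('wing',f,g,(f+g)/2,np.linalg.norm(f-g),np.degrees(np.arctan2(*(g-f)[1::-1])))
m=cv2.inRange(hsv,(9,150,60),(16,255,190));m[:262]=0;m[362:]=0;m[:,:295]=0;m[:,335:]=0
P=[];
for r in range(264,362,4):
    x=np.flatnonzero(m[r])
    if len(x)>8: P.append(onz(w,(np.median(x)),r,119)[:2])
P=np.array(P);print(P[0],P[-1],len(P));l=cv2.fitLine(P.astype(np.float32),cv2.DIST_HUBER,0,.01,.01).ravel();print(l,np.degrees(np.arctan(l[1]/l[0])))
r=np.flatnonzero(m.any(1));print(r.min(),r.max())
# predicted dock check
for yaw in(-15.5,-16.5,-17.5):
    t=np.radians(yaw);R=np.array([[np.cos(t),-np.sin(t)],[np.sin(t),np.cos(t)]])
    k=((f+g)/2)[:2]; o=k+R@[110,0]
    print(yaw,o,[ (o+R@c) for c in([-149,-57],[-149,57])], 'perp bar', R.T@(P.mean(0)-o))
```

```text
wing [ 414.2 -268.    92. ] [ 455.1 -282.1   92. ] [ 434.6 -275.1   92. ] 43.258564984809105 -18.94493742529006
[ 494.1 -294.4] [ 584.7 -318.9] 24
[   0.9   -0.3  536.9 -309. ] -18.672829
264 361
-15.5 [ 540.6 -304.5] [array([ 381.8, -319.6]), array([ 412.3, -209.7])] perp bar [-2.1 -5.1]
-16.5 [ 540.1 -306.3] [array([ 381. , -318.6]), array([ 413.4, -209.3])] perp bar [-2.  -3.2]
-17.5 [ 539.5 -308.1] [array([ 380.3, -317.7]), array([ 414.6, -209. ])] perp bar [-2.  -1.3]
```

Call:
{"op": "step_arm", "data": {"increments": [[[-0.1, -0.5, 3], [0, 0, 2.5], 50], [[-0.1, -0.5, 8], [0, 0, 2.5], 50], [[-0.1, -0.5, 12], [0, 0, 2.5], 50], [[-0.1, -0.5, 15], [0, 0, 2.5], 50], [[-0.1, -0.5, 16.5], [0, 0, 2.5], 50], [[-0.1, -0.5, 16.5], [0, 0, 2.5], 50]]}}

```text
time_s: 2.7
eef_pos: [434.5, -275.0, 66.1]
ee_rot: [-0.0, 0.161, 0.987, 0.0]
force: [0.3, -0.2, 0.1]
grip_width: 0.496
grip_force: 0.0
```

Call:
{"op": "step_arm", "data": {"squeeze": 50, "increments": [[[0, 0, 0], [0, 0, 0], 25], [[0, 0, 0], [0, 0, 0], 15], [[0, 0, 0], [0, 0, 0], 5], [[0, 0, 0], [0, 0, 0], 5], [[0, 0, 0], [0, 0, 0], 5], [[0, 0, 0], [0, 0, 0], 5]]}}

```text
time_s: 3.45
eef_pos: [435.0, -275.4, 67.3]
ee_rot: [0.001, 0.161, 0.987, -0.0]
force: [-0.2, 1.4, 5.9]
grip_width: 0.131
grip_force: 51.0
```

Call:
{"op": "step_arm", "data": {"increments": [[[0, 0, 0.4], [0, 0, 0], 5], [[0, 0, 0.8], [0, 0, 0], 5], [[0, 0, 1.1], [0, 0, 0], 5], [[0, 0, 1.1], [0, 0, 0], 5]]}}

```text
time_s: 3.95
eef_pos: [435.2, -275.5, 58.2]
ee_rot: [0.001, 0.161, 0.987, -0.001]
force: [-6.2, 6.1, 27.8]
grip_width: 0.129
grip_force: 54.1
```

Call:
{"op": "step_arm", "data": {"increments": [[[0, 0, -0.1], [0, 0, 8], 5], [[0, 0, -0.1], [0, 0, 16], 5], [[0, 0, -0.1], [0, 0, 24], 5], [[0, 0, -0.1], [0, 0, 32], 5], [[0, 0, -0.1], [0, 0, 40], 5], [[0, 0, -0.1], [0, 0, 40], 5]]}}

```text
time_s: 4.7
eef_pos: [435.3, -275.2, 58.3]
ee_rot: [0.001, 0.489, 0.872, -0.0]
force: [-3.3, 5.5, 16.9]
grip_width: 0.134
grip_force: 52.6
```

Call:
{"op": "step_arm", "data": {"increments": [[[0, 0, 0], [0, 0, 8], 5], [[0, 0, 0], [0, 0, 16], 5], [[0, 0, 0], [0, 0, 24], 5], [[0, 0, 0], [0, 0, 32], 5], [[0, 0, 0], [0, 0, 39], 5], [[0, 0, 0], [0, 0, 43], 5], [[0, 0, 0], [0, 0, 44], 5], [[0, 0, 0], [0, 0, 44], 5]]}}

```text
time_s: 5.7
eef_pos: [435.4, -275.2, 58.3]
ee_rot: [0.001, 0.78, 0.626, 0.0]
force: [0.0, 6.2, 15.6]
grip_width: 0.129
grip_force: 52.6
```

Run:
```python
from h import *
s=ctrl.sense();print(s['eef_pos'],s['ee_rot'],s['force'],s['wrist_torque'])
a=cap('scene','s2')['img'][145:240,315:420,::-1];b=cap('side','d2')['img'][222:302,230:335,::-1]
z=lambda i:cv2.resize(i,None,fx=3.7,fy=3.7,interpolation=2)[:290]
cv2.imwrite('pics/c2.png',np.hstack([z(a),z(b)]))
```

```text
[ 435.44917402 -275.20187389   58.29358767] [1.22589320e-03 7.79563991e-01 6.26321290e-01 3.50066167e-04] [ 0.02466274  6.23335459 15.56691342] [0.96769767 0.21340412 0.43038019]
```

View pics/c2.png

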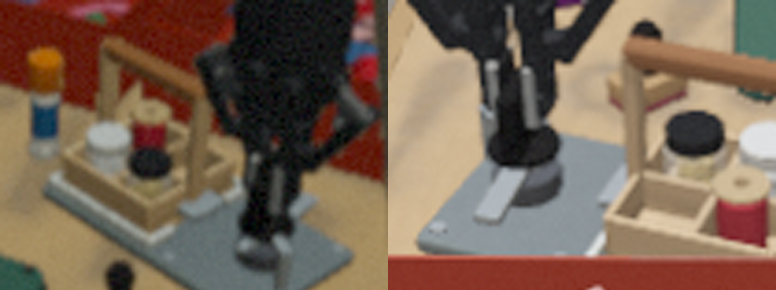

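The tongue now points off toward -y and the tray's lug is clear, and the turn is 84°, which is the stop. Next I open the fingers slightly and rise.

Call:
{"op": "step_arm", "data": {"squeeze": 20, "increments": [[[0, 0, -0.2], [0, 0, -1], 5], [[0, 0, -0.5], [0, 0, -1], 5], [[0, 0, -0.5], [0, 0, -1], 30], [[0, 0, -0.5], [0, 0, -1], 30], [[0, 0, -3], [0, 0, -1], 30], [[0, 0, -7], [0, 0, -1], 30], [[0, 0, -12], [0, 0, -1], 40], [[0, 0, -17], [0, 0, -1], 60]]}}

```text
time_s: 6.8
eef_pos: [434.3, -274.9, 227.6]
ee_rot: [-0.0, 0.774, 0.633, -0.0]
force: [0.7, -0.9, -0.9]
grip_width: 0.596
grip_force: 0.0
```

Call:
{"op": "step_arm", "data": {"increments": [[[0, 0, 0], [0, 0, -10], 60], [[0, 0, 0], [0, 0, -20], 60], [[0, 0, 0], [0, 0, -30], 60], [[0, 0, 0], [0, 0, -40], 60], [[0, 0, 0], [0, 0, -50], 60], [[0, 0, 0], [0, 0, -60], 60], [[0, 0, 0], [0, 0, -70], 60], [[0, 0, 0], [0, 0, -80], 60]]}}

```text
time_s: 7.8
eef_pos: [434.4, -275.1, 226.0]
ee_rot: [-0.0, 0.184, 0.983, 0.0]
force: [0.2, -0.0, -1.3]
grip_width: 0.602
grip_force: 0.0
```

Call:
{"op": "step_arm", "data": {"increments": [[[0, 0, 0], [0, 0, -3], 60], [[0, 0, 0], [0, 0, -3], 60], [[0, 0, 0], [0, 0, -3], 60]]}}

```text
time_s: 8.18
eef_pos: [434.5, -275.1, 226.2]
ee_rot: [-0.0, 0.161, 0.987, 0.0]
force: [0.2, -0.5, -0.2]
grip_width: 0.603
grip_force: 0.0
```

Run:
```python
from h import *
np.set_printoptions(precision=2,suppress=True)
s=ctrl.sense();print(s['eef_pos'],s['ee_rot'],s['force'])
w=cap('wrist','w3');hsv=cv2.cvtColor(w['img'],cv2.COLOR_RGB2HSV)
m=cv2.inRange(hsv,(9,150,60),(16,255,190));m[:250]=0;m[366:]=0;m[:,:295]=0;m[:,340:]=0
P=[]
for r in range(252,364,4):
    x=np.flatnonzero(m[r])
    if len(x)>8: P.append(onz(w,np.median(x),r,119)[:2])
P=np.array(P);l=cv2.fitLine(P.astype(np.float32),cv2.DIST_HUBER,0,.01,.01).ravel();print(P[0],P[-1],np.degrees(np.arctan(l[1]/l[0])))
print('line y at x=539:',l[3]+(539-l[2])*l[1]/l[0])
```

```text
[ 434.55 -275.11  226.18] [-0.    0.16  0.99  0.  ] [ 0.21 -0.49 -0.17]
[ 492.39 -293.76] [ 579.96 -321.69] -18.565966
line y at x=539: -309.8336
```

View pics/w3.png

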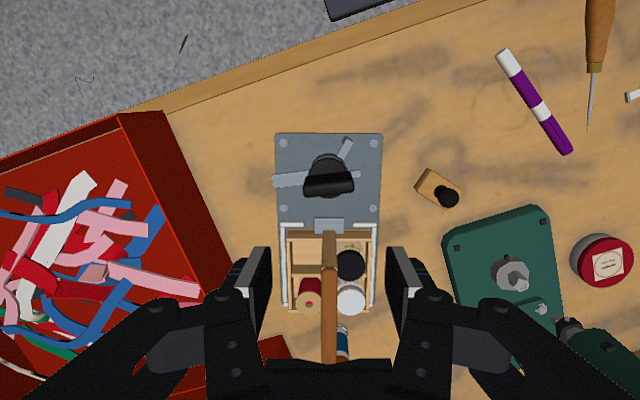

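The tongue lies sideways at (290,180), the lug at (330,225) is free, and the contents are upright. Now I go over the bar's middle and down.

Call:
{"op": "step_arm", "data": {"increments": [[[-4, 0, 0], [0, 0, 0], 60], [[-8, 0, 0], [0, 0, 0], 60], [[-11.1, 0, 0], [0, 0, 0], 60], [[-11.1, 0, 4], [0, 0, 0], 60], [[-11.1, 0, 8], [0, 0, 0], 60], [[-11.1, 0, 11], [0, 0, 0], 60], [[-11.1, 0, 13.3], [0, 0, 0], 60], [[-11.1, 0, 13.3], [0, 0, 0], 60]]}}

```text
time_s: 9.22
eef_pos: [539.2, -309.8, 91.7]
ee_rot: [-0.002, 0.161, 0.987, 0.001]
force: [-0.5, 0.0, 0.2]
grip_width: 0.604
grip_force: 0.0
```

Call:
{"op": "step_arm", "data": {"squeeze": 70, "increments": [[[0, 0, 0], [0, 0, 0], 40], [[0, 0, 0], [0, 0, 0], 25], [[0, 0, 0], [0, 0, 0], 15], [[0, 0, 0], [0, 0, 0], 5], [[0, 0, 0], [0, 0, 0], 5], [[0, 0, 0], [0, 0, 0], 5], [[0, 0, 0], [0, 0, 0], 5]]}}

```text
time_s: 10.1
eef_pos: [540.2, -310.3, 94.3]
ee_rot: [0.001, 0.161, 0.987, -0.0]
force: [-0.6, 3.6, 5.9]
grip_width: 0.147
grip_force: 68.7
```

Call:
{"op": "step_arm", "data": {"squeeze": 90, "increments": [[[0, 0, 0], [0, 0, 0], 5], [[0, 0, -0.2], [0, 0, 0], 5], [[0, 0, -0.5], [0, 0, 0], 5], [[0, 0, -0.8], [0, 0, 0], 5], [[0, 0, -1.2], [0, 0, 0], 5], [[0, 0, -1.6], [0, 0, 0], 5], [[0, 0, -2], [0, 0, 0], 5], [[0, 0, -2], [0, 0, 0], 5]]}}

```text
time_s: 11.1
eef_pos: [540.0, -310.4, 113.7]
ee_rot: [0.0, 0.161, 0.987, -0.0]
force: [-0.4, 0.5, -5.1]
grip_width: 0.143
grip_force: 87.7
```

Holding about 0.5 kg freely. Continue.

Call:
{"op": "step_arm", "data": {"increments": [[[0, 0, -0.5], [0, 0, 0], 5], [[0, 0, -1.2], [0, 0, 0], 5], [[0, 0, -2], [0, 0, 0], 5], [[0, 0, -2.8], [0, 0, 0], 5], [[0, 0, -3.6], [0, 0, 0], 5], [[0, 0, -4.4], [0, 0, 0], 5], [[0, 0, -5.2], [0, 0, 0], 5], [[0, 0, -6], [0, 0, 0], 5]]}}

```text
time_s: 12.1
eef_pos: [539.8, -310.3, 173.8]
ee_rot: [-0.0, 0.161, 0.987, 0.0]
force: [0.4, 0.1, -4.1]
grip_width: 0.143
grip_force: 87.8
```

Call:
{"op": "step_arm", "data": {"increments": [[[0, 0, -0.8], [0, 0, 0], 5], [[0, 0, -1.6], [0, 0, 0], 5], [[0, 0, -2.4], [0, 0, 0], 5], [[0, 0, -3.2], [0, 0, 0], 5], [[0, 0, -3.8], [0, 0, 0], 5], [[0, 0, -4.1], [0, 0, 0], 5], [[0, 0, -4.1], [0, 0, 0], 5], [[0, 0, -4.1], [0, 0, 0], 5]]}}

```text
time_s: 13.1
eef_pos: [539.7, -310.2, 213.9]
ee_rot: [-0.0, 0.161, 0.987, 0.0]
force: [-0.3, 0.5, -5.2]
grip_width: 0.144
grip_force: 87.8
```

Run:
```python
from h import *
s=ctrl.sense();print(s['eef_pos'],s['dq'],s['force'],s['wrist_torque'],s['time_s'])
a=cap('scene','s4')['img'][100:240,300:430,::-1];b=cap('side','d4')['img'][160:300,230:390,::-1]
z=lambda i:cv2.resize(i,None,fx=2.7,fy=2.7,interpolation=2)
cv2.imwrite('pics/c4.png',np.hstack([z(a),z(b)]))
```

```text
[ 539.74547355 -310.24489993  213.94490512] [ 0.00238782  0.00118929  0.00123791 -0.00135876 -0.00020612  0.00080068] [-0.26699032  0.49454121 -5.17949694] [-0.00760582 -0.00507587 -0.00585785] 13.1
```

View pics/c4.png

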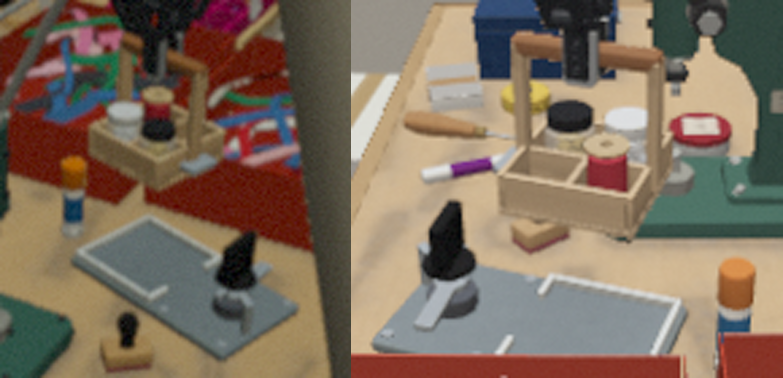

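The tray is 12 cm up and level, at about (150,140) in the left half and (590,150) in the right. All three contents are standing, the knob is unlocked and the bystanders are undisturbed.

```bash
python3 -c "
from rig import ctrl
print(ctrl.finish_job())"
```

```text
the job is handed in; nothing more can be done
None
```

I handed the job in with the knob turned to its stop and the tray held level about 12 cm above its dock, both jars and the reel standing; no verdict came back.

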